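Set out a flower offering between two candlesticks

ROBOT

A 6-joint arm with a two-finger parallel gripper is mounted at the origin on the work surface. World frame = base frame: x ahead of the robot, y to its left, z up, the work surface at z = 0. Lengths are in m, angles in degrees, forces in N, time in s.
With the tool pointing down it reaches from about 0.275 to 0.725 m from the base axis. Payload 5.6 kg.
Tool frame: the origin (TCP) lies on the centre line of the jaws, within the pads' length; the fingertips stand 11 mm ahead of it and the grasp point (between the pads) lies 8 mm behind it; y points along the fingers, z is the direction in which the jaws open and shut, and the axes are right-handed (so a half turn about y gives the same grasp; the last joint's range is limited). The gripper opens to 85 mm and grips with 20 to 120 N. Pads are 22 mm wide; open, the fingers measure 114 mm over their backs; the gripper's body (76 mm by 85 mm) begins 54 mm behind the grasp point. The pads swing forward as they close: fully open they stand 13 mm farther back than shut.
Start: joints at [-52.047, 14.616, 6.199, 0, -81.583, -16.306], TCP at [0.203, -0.511, 0.242] pointing down, gripper open.
Joint ranges: [-168.99, 168.99], [-69.2, 112.95], [-62.41, 85.93], [-164.36, 98.24], [-168.68, -3.75], [-174.98, 174.98]. Speed limits (degrees/s): [147.25, 147.25, 180, 180, 180, 180].

INTERFACE

Orientations are given as a 3x3 rotation matrix whose columns are the frame's x, y, z axes.
In Python, from station import telemetry, camera, ctrl gives the robot as it stands.
- The arm moves only by the tool send_rows, never from a script. Its argument "moves" is text: rows parted by semicolons, each of 7 numbers parted by spaces: the shift along the tool's x, y, z in m, then the turn, a rotation vector about the tool's x, y, z in degrees, then the opening, from 0 (shut) to 1 (fully open). A call has 1 to 5 rows; each row shifts and turns the pose as measured when the row begins, along the tool's axes as they then stand; what a row does not reach is not made up. A row lasts 1/8 s, in which the tool goes at most 62.5 mm and 10.7 degrees, less where a joint would pass 70% of its speed; a pose out of reach is approached as far as the arm can. A call is refused whole if a number of a shift passes 0.0625 or a number of a turn 10.7, either way. A call with a gripper value outside its range is refused whole. The fingers move at their own pace and stop on an object; "squeeze" is the grip in N (left out, the last holds). Time passes only in rows, so rows that do not move let the fingers close. It gives the time, the measured TCP pose, the force and the opening at its end, in the units of the state.
- telemetry.get_obs(): the state, without advancing time (a new reading comes with each control period).
- camera(name): name is "scene" or "top" or "wrist"; returns a dict with "color" (400x640x3 uint8, red, green, blue), "z_map" (400x640 float32, m along the optical axis (not along the pixel's ray), 0 where there is no reading), "K" (3x3 intrinsics, pixels), "k1" (the pictures are not rectified: a ray, as slopes to the right and down, at radius r is drawn at 1 + k1 r^2 times it, then the intrinsics apply), "camera_from_world" (4x4, takes a point from world to camera coordinates). Camera axes: x right, y up, looking along -z (the intrinsics and any distortion apply to the point x, -y, -z); pixel columns grow to the right and rows downward; lengths in m; the calibration is good to about 2 mm. A picture is of the moment at which its call begins.
- ctrl.job_done(): hands the job in, once; it reports no verdict.
The state is a dict: "t": time; "q": joint angles; "joint_vel": joint speeds; "joint_efforts": joint torques, N m; "ee_pos": TCP position; "ee_rot": TCP orientation; "force": force on the tool from outside, world axes, zero at the start; "torque": the same for the moment, N m; "opening": finger opening in m.
Only numpy, scipy, OpenCV 4.12 (cv2) and the standard library are available. Lean on these libraries where they do the work, as an engineer would, in place of code of your own. Each camera call takes 0.05 s, during which the arm holds its last target. There are 200 camera calls.

TASK

Finish setting out the altar set: slide the brass pedestal tray with its cone of flowers along the table, without lifting or tipping it or touching the flowers, until it stands exactly in the middle of the row between the two candlesticks, in line with them. Then stand the small votive candle cup upright in front of the tray, on the robot's side, on the centre line square to the row, leaving about 6 cm clear between cup and tray rim, and set it down gently. Leave the candlesticks, the water bottle and the thread spool where they are.

Things in the scene. Friction and masses are not known exactly. Their poses are not given: they have to be found in the camera images.
- tray: Brass pedestal tray, loose, about 0.75 kg with its flowers, round: foot 120 mm across (8 mm high), narrow waist, dish whose vertical rim is the widest part, 156 mm across, from 48 to 58 mm above the table. It carries a cone of flower buds. Origin: centre of the foot's underside, on the table; z up; its yaw means nothing. It slides upright on the table when its rim is pushed.
- flowers: The cone of yellow flower buds fixed in the tray's dish, with a ring of leaf points at its foot: the leaf points reach out to 70 mm from the axis at 80 mm above the table, the buds to 58 mm from the axis at that height, narrowing steadily to the tip 174 mm above the table. Same origin and axes as the tray (underside of its foot).
- stick_left: Candlestick on the left (+y) end of the row, loose, brass: square base 80 x 80 mm, round stem, drip dish 56 mm across at 90 mm height, white candle 22 mm across up to 202 mm. Origin: centre of the base's underside, on the table; z up; x points away from the robot, square to the row; the other candlestick stands 330 mm away along its -y axis.
- stick_right: The other candlestick, alike, at the right (-y) end of the row. Origin: centre of the base's underside; same axes; the row is the straight line between the two origins, 330 mm long.
- votive_mid (a point): Centre (half-way up, 33 mm above its underside) of the votive candle: a white straight ceramic cup 56 mm across and 66 mm tall, full of wax with a short wick, loose, 0.2 kg, z up. It stands to the left or the right of the tray, the bottle on the other side.
- bottle: Bystander: upright water bottle, 62 mm across, 192 mm tall, loose. Origin: centre of its underside.
- spool: Bystander: upright thread spool, 48 mm across, 66 mm tall, loose, by the right candlestick. Origin: centre of its underside.
Mind the look-alikes: they are no part of the job. Of the things that look like the part that bears votive_mid, take the one that is farthest from the robot's base at the start.

How it is judged (in metres and radians):
On the way, in this order (a step that is already met when the one before it is completed fails the run):
1. the tray stands in the middle of the row between the candlesticks (x of tray in the frame of stick_left between -0.012 and 0.012 m and y of tray in the frame of stick_left between -0.177 and -0.153 m and height (world z) of tray below 0.004 m and angle between tray's own z axis and vertical below 0.05 rad and linear speed of tray below 0.02 m/s), for 0.2 s.
2. the votive stands in front of the tray (horizontal distance between votive_mid and tray between 0.146 and 0.186 m and y of votive_mid in the frame of stick_left between -0.183 and -0.147 m and x of votive_mid in the frame of stick_left below 0 m and height (world z) of votive_mid between 0.028 and 0.037 m and angle between votive_mid's own z axis and vertical below 0.06 rad), for 0.2 s.
At the end, for the whole second after the job is handed in: Tray upright, centre within 12 mm of the row's mid-point both along and square to the row; votive upright, still, on the robot's side, 40 to 80 mm clear of the rim, within 18 mm of the row's centre line; candlesticks within 12 mm, bottle and spool within 20 mm of their starts (all of step 1 and all of step 2 and linear speed of votive below 0.02 m/s and distance of each of stick_left, stick_right from where it was at the start of the episode below 0.012 m and distance of each of bottle, spool from where it was at the start of the episode below 0.02 m); the robot touches nothing.
It fails at once if the tray is lifted off the table (12 mm) or tipped (0.2 rad) (height (world z) of tray above 0.012 m or angle between tray's own z axis and vertical above 0.2 rad).
It fails at once if the robot presses on the flowers (over 1.5 N) (contact force between any of the arm, the fingers and flowers above 1.5 N).
It fails at once if a candlestick is shifted 12 mm or tipped (distance of any of stick_left, stick_right from where it was at the start of the episode above 0.012 m or angle between any of stick_left, stick_right's own z axis and vertical above 0.15 rad).
It fails at once if the bottle or the spool is shifted 20 mm or tipped (distance of any of bottle, spool from where it was at the start of the episode above 0.02 m or angle between any of bottle, spool's own z axis and vertical above 0.3 rad).
It fails at once if the votive is dropped or thrown: moves faster than 0.5 m/s while not held (linear speed of votive above 0.5 m/s and contact force between the fingers and votive below 0.2 N).
It also fails if it takes over 72 s, if anything falls off the work surface, if the arm or the gripper's body presses on something with over 40 N, if the wrist force passes 120 N, or if a joint passes its speed limit or range.

## Working session

There is one attempt and no reset: what is moved stays moved. The work goes in short steps, Python scripts to look and compute and a tool call to move; the robot and the scene stay as the last step left them, time stands still between calls to the robot, and variables do not carry over. Pictures are saved under pics/ and viewed, about 8 in all and at most 12, crops included, and the job is handed in when it is done.

Besides the shell and the picture viewer there is one more tool, called after ">>>" in YAML: its name, and indented under it one key for each argument. send_rows: Moves the arm, as the interface text tells. Its arguments: {"type":"object","properties":{"moves":{"type":"string"},"squeeze":{"type":"number"}},"required":["moves"]}

```bash
mkdir -p pics; ls
cat > h.py <<'E'
import numpy as np, cv2
from station import telemetry, camera, ctrl
def grab(n):
    c=camera(n); np.savez(f'{n}.npz',**c); return c
def save(c,f): cv2.imwrite(f'pics/{f}.png',c['color'][:,:,::-1])
def rays(c,uv):
    uv=np.asarray(uv,float).reshape(-1,1,2)
    p=cv2.undistortPoints(uv,c['K'],np.array([float(c['k1']),0,0,0,0]))[:,0]
    return np.c_[p[:,0],-p[:,1],-np.ones(len(p))]
def cast(c,uv,z):
    T=c['camera_from_world'];R=T[:3,:3];o=-R.T@T[:3,3]
    d=rays(c,uv)@R
    return o+d*((z-o[2])/d[:,2])[:,None]
def cloud(c):
    v,u=np.mgrid[0:400,0:640];T=c['camera_from_world'];R=T[:3,:3];o=-R.T@T[:3,3]
    r=rays(c,np.c_[u.ravel(),v.ravel()])*c['z_map'].reshape(-1,1)
    return (o+r@R).reshape(400,640,3)
E
python3 - <<'E'
from h import *
for n in('scene','top'):
    c=grab(n);save(c,n+'0');T=c['camera_from_world'];print(n,-T[:3,:3].T@T[:3,3],c['K'][0],c['k1'],(c['z_map']>0).mean())
o=telemetry.get_obs();print(o)
E
```

```text
pics
scene [ 1.16805164 -0.0284903   0.80534698] [408.62157773   0.         327.73575468] -0.00459728603935088 0.9960703125
top [ 0.35692862 -0.02216317  1.57751908] [502.23127188   0.         318.72880252] -0.14728017701401516 0.9962109375
{'t': 0.1, 'q': array([-5.20475476e+01,  1.46489826e+01,  6.13888576e+00, -2.17518948e-02,
       -8.15814410e+01, -1.63059784e+01]), 'joint_vel': array([-0.06460851, -0.00120172,  0.23101648,  0.06630106, -0.03221951,
        0.05175578]), 'joint_efforts': array([-2.82451932e-03, -3.87604201e+01,  2.38474399e+01,  5.37790060e+00,
       -3.78888566e-03, -1.28844272e-05]), 'ee_pos': array([ 0.2027731 , -0.51082166,  0.24150441]), 'ee_rot': array([[ 9.29498167e-01, -6.86421410e-04, -3.68826093e-01],
       [ 3.68826722e-01,  1.49072938e-03,  9.29496975e-01],
       [-8.82067323e-05, -9.99998653e-01,  1.63880078e-03]]), 'force': array([ 1.11022592, -0.60815043,  0.15203566]), 'torque': array([0.06027469, 0.0008971 , 0.04194777]), 'opening': 0.08547813468815539}
```

View pics/scene0.png

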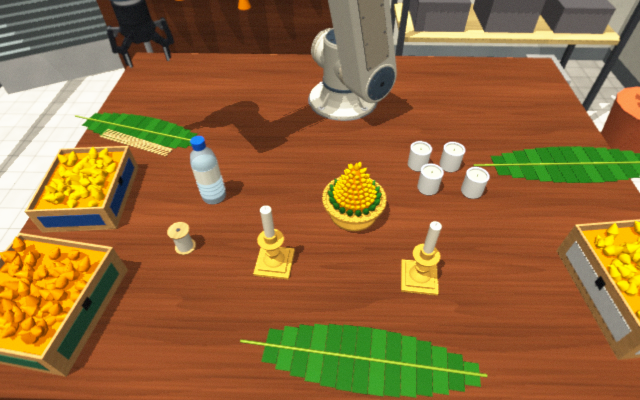

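View pics/top0.png

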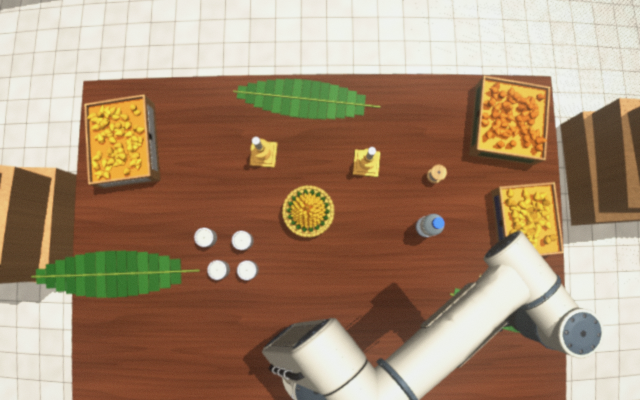

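The scene view shows the tray at (354,195), the candlesticks at (273,245) and (423,265), four white cups around (447,170), the bottle at (207,170) and the spool at (181,238). The top view shows the sticks at (263,153) and (367,163), the tray at (308,211), and cups at (204,237), (241,240), (217,270) and (246,270).

```bash
cat > m.py <<'E'
from h import *
def blobs(mask,amin=15):
    n,l,s,ce=cv2.connectedComponentsWithStats(mask.astype(np.uint8)); return [(l==i) for i in range(1,n) if s[i,4]>=amin]
for n in('top','scene'):
    c=dict(np.load(n+'.npz'));P=cloud(c);hsv=cv2.cvtColor(c['color'],cv2.COLOR_RGB2HSV)
    X,Y,Z=P[...,0],P[...,1],P[...,2]
    roi=(X>.2)&(X<.75)&(abs(Y)<.5)
    print(n,'table z',np.median(Z[roi&(abs(Z)<.02)]))
    for nm,lo,hi in(('base',.006,.03),('rim',.050,.062),('cuptop',.058,.07),('dish',.085,.1),('candletop',.19,.21),('flow>.1',.1,.18)):
        for b in blobs(roi&(Z>lo)&(Z<hi)):
            x,y=X[b],Y[b];v,u=np.nonzero(b)
            print(' ',nm,b.sum(),'px',u.mean().round(),v.mean().round(),'xyz',np.round([np.median(x),np.median(y),np.median(Z[b])],3),'mid',np.round([(x.min()+x.max())/2,(y.min()+y.max())/2,np.ptp(x),np.ptp(y)],3))
E
python3 m.py
```

```text
top table z -0.00012789614480568368
  base 33 px 471.0 147.0 xyz [ 0.702 -0.496  0.019] mid [ 0.704 -0.495  0.053  0.009]
  base 351 px 265.0 157.0 xyz [0.669 0.155 0.015] mid [0.685 0.172 0.083 0.087]
  base 341 px 364.0 166.0 xyz [ 0.635 -0.144  0.014] mid [ 0.655 -0.157  0.086  0.084]
  base 18 px 378.0 155.0 xyz [ 0.679 -0.197  0.011] mid [ 0.678 -0.195  0.027  0.01 ]
  base 30 px 431.0 177.0 xyz [ 0.602 -0.36   0.012] mid [ 0.607 -0.364  0.033  0.031]
  base 22 px 418.0 228.0 xyz [ 0.444 -0.313  0.019] mid [ 0.446 -0.318  0.047  0.016]
  base 29 px 214.0 239.0 xyz [0.414 0.318 0.019] mid [0.417 0.325 0.05  0.022]
  base 23 px 256.0 268.0 xyz [0.324 0.185 0.016] mid [0.321 0.192 0.049 0.022]
  base 23 px 228.0 270.0 xyz [0.317 0.277 0.018] mid [0.319 0.28  0.047 0.013]
  rim 587 px 308.0 211.0 xyz [0.493 0.029 0.056] mid [0.497 0.026 0.153 0.153]
  rim 174 px 204.0 237.0 xyz [0.419 0.344 0.058] mid [0.418 0.342 0.055 0.053]
  rim 168 px 242.0 240.0 xyz [0.409 0.227 0.059] mid [0.408 0.226 0.052 0.049]
  rim 172 px 217.0 269.0 xyz [0.321 0.302 0.059] mid [0.318 0.302 0.048 0.056]

[... 6036 characters left out ...]
]
  dish 72 px 107.0 255.0 xyz [ 0.698 -0.497  0.09 ] mid [ 0.701 -0.496  0.045  0.008]
  candletop 108 px 197.0 140.0 xyz [ 0.449 -0.343  0.193] mid [ 0.45  -0.344  0.031  0.031]
  candletop 75 px 265.0 210.0 xyz [ 0.654 -0.16   0.193] mid [ 0.654 -0.16   0.019  0.02 ]
  candletop 87 px 435.0 226.0 xyz [0.687 0.167 0.193] mid [0.686 0.167 0.021 0.02 ]
  flow>.1 718 px 203.0 162.0 xyz [ 0.467 -0.334  0.14 ] mid [ 0.454 -0.341  0.055  0.06 ]
  flow>.1 862 px 355.0 182.0 xyz [0.512 0.022 0.126] mid [0.507 0.024 0.066 0.085]
  flow>.1 294 px 268.0 229.0 xyz [ 0.661 -0.158  0.136] mid [ 0.655 -0.16   0.025  0.028]
  flow>.1 312 px 429.0 245.0 xyz [0.694 0.164 0.135] mid [0.687 0.167 0.026 0.028]
```

```bash
cat >> h.py <<'E'
from scipy.spatial.transform import Rotation as Ro, Slerp
def rot(yaw,tilt): # tool x ahead at yaw (deg), y down leaning ahead by tilt, z left
    return Ro.from_euler('z',yaw,degrees=True).as_matrix()@np.array([[1,0,0],[0,0,1],[0,-1,0]]).T.T@Ro.from_rotvec([0,0,-tilt],degrees=True).as_matrix()
def plan(p,R,step=.06,ang=10.,n=None):
    o=telemetry.get_obs();p0=o['ee_pos'];R0=o['ee_rot'];dr=Ro.from_matrix(R0.T@R).magnitude()*57.3
    n=n or max(1,int(np.ceil(max(np.linalg.norm(p-p0)/step,dr/ang))))
    s=Slerp([0,1],Ro.from_matrix([R0,R]))
    print('t',round(o['t'],2),'pos',p0.round(4),'left',np.round(R0.T@(p-p0),4),'rot left',dr.round(2),'open',round(o['opening'],4),'F',o['force'].round(1))
    for k in range(n):
        A=s(k/n);B=s((k+1)/n)
        print(' ',*np.round(A.inv().apply((p-p0)/n),3),*np.round((A.inv()*B).as_rotvec(degrees=True),1))
E
python3 - <<'E'
from h import *
R=rot(-6.6,20);print(R.round(3));plan(np.array([.345,.043,.24]),R)
E
```

```text
[[ 0.933  0.34   0.115]
 [-0.108 -0.039  0.993]
 [ 0.342 -0.94   0.   ]]Traceback (most recent call last):
  File "<stdin>", line 2, in <module>
  File "h.py", line 25, in plan
    print('t',round(o['t'],2),'pos',p0.round(4),'left',np.round(R0.T@(p-p0),4),'rot left',dr.round(2),'open',round(o['opening'],4),'F',o['force'].round(1))
                                                                                          ^^^^^^^^
AttributeError: 'float' object has no attribute 'round'
```

```bash
sed -i "s/dr.round(2)/round(dr,2)/; s/.T.T@Ro/@Ro/" h.py
python3 - <<'E'
from h import *
R=rot(-6.6,20);print(R.round(3));plan(np.array([.345,.043,.24]),R)
E
```

```text
[[ 0.933  0.34   0.115]
 [-0.108 -0.039  0.993]
 [ 0.342 -0.94   0.   ]]
t 0.1 pos [ 0.2028 -0.5108  0.2415] left [0.3365 0.0022 0.4623] rot left 34.51 open 0.0855 F [ 1.1 -0.6  0.2]
  0.034 0.0 0.046 -0.5 2.8 -2.0
  0.031 0.001 0.048 -0.5 2.8 -2.0
  0.029 0.002 0.049 -0.5 2.8 -2.0
  0.026 0.002 0.051 -0.5 2.8 -2.0
  0.024 0.002 0.052 -0.5 2.8 -2.0
  0.021 0.003 0.053 -0.5 2.8 -2.0
  0.018 0.003 0.054 -0.5 2.8 -2.0
  0.016 0.003 0.055 -0.5 2.8 -2.0
  0.013 0.003 0.056 -0.5 2.8 -2.0
  0.01 0.003 0.056 -0.5 2.8 -2.0
```

>>> send_rows:
  moves: "0.034 0 0.046 -0.5 2.8 -2 1; 0.031 0.001 0.048 -0.5 2.8 -2 1; 0.029 0.002 0.049 -0.5 2.8 -2 1; 0.026 0.002 0.051 -0.5 2.8 -2 1; 0.024 0.002 0.052 -0.5 2.8 -2 1"

```text
t: 0.72
ee_pos: [0.2756, -0.2286, 0.2375]
ee_rot: [[0.977, 0.179, -0.116], [0.116, 0.009, 0.993], [0.178, -0.984, -0.012]]
force: [2.0, 1.0, 1.2]
opening: 0.0853
```

>>> send_rows:
  moves: "0.021 0.003 0.053 -0.5 2.8 -2 1; 0.018 0.003 0.054 -0.5 2.8 -2 1; 0.016 0.003 0.055 -0.5 2.8 -2 1; 0.013 0.003 0.056 -0.5 2.8 -2 1; 0.01 0.003 0.056 -0.5 2.8 -2 1"

```text
t: 1.35
ee_pos: [0.3347, -0.0034, 0.2377]
ee_rot: [[0.946, 0.312, 0.091], [-0.086, -0.031, 0.996], [0.314, -0.95, -0.002]]
force: [1.4, -0.7, 0.6]
opening: 0.0853
```

Run:
```python
from h import *
plan(np.array([.345,.043,.24]),rot(-6.6,20))
s=grab('scene');w=grab('wrist');save(w,'w1');
cv2.imwrite('pics/pair1.png',np.hstack([cv2.resize(x['color'][:,:,::-1],(400,250)) if 0 else x['color'][0:400,120:520,::-1] for x in(s,w)]))
P=cloud(s);o=telemetry.get_obs()
Q=(P-o['ee_pos'])@o['ee_rot']  # tool coords
m=(abs(Q[...,0])<.03)&(abs(Q[...,2])<.07)&(Q[...,1]>-.1)&(Q[...,1]<.05)&(P[...,2]>.05)
q=Q[m];print(m.sum(),np.percentile(q,[0,2,50,98,100],axis=0).round(4))
for a in np.arange(-.1,.03,.01):
    k=(q[:,1]>a)&(q[:,1]<=a+.01)
    if k.sum(): print(round(a,2),k.sum(),q[k].min(0).round(3),q[k].max(0).round(3))
```

```text
t 1.35 pos [ 0.3347 -0.0034  0.2377] left [ 0.0065 -0.0004  0.0472] rot left 2.19 open 0.0853 F [ 1.4 -0.7  0.6]
  0.006 -0.0 0.047 -0.3 1.3 -1.7
1181 [[-0.0139 -0.1    -0.0699]
 [-0.0073 -0.0991 -0.0677]
 [ 0.012  -0.0732  0.0007]
 [ 0.0211 -0.0128  0.0648]
 [ 0.0248 -0.0046  0.0685]]
-0.1 273 [ 0.    -0.1   -0.069] [ 0.025 -0.09   0.065]
-0.09 193 [-0.003 -0.09  -0.069] [ 0.023 -0.08   0.066]
-0.08 193 [-0.014 -0.08  -0.069] [ 0.021 -0.07   0.067]
-0.07 152 [-0.01  -0.07  -0.068] [ 0.021 -0.06   0.068]
-0.06 134 [-0.009 -0.06  -0.07 ] [ 0.017 -0.05   0.069]
-0.05 63 [-0.007 -0.05  -0.068] [ 0.017 -0.04   0.064]
-0.04 54 [-0.005 -0.04  -0.061] [ 0.015 -0.031  0.051]
-0.03 58 [-0.006 -0.03  -0.061] [ 0.016 -0.02   0.05 ]
-0.02 51 [-0.009 -0.02  -0.06 ] [ 0.016 -0.01   0.051]
-0.01 10 [ 0.008 -0.009 -0.053] [ 0.013 -0.005  0.042]
```

View pics/pair1.png

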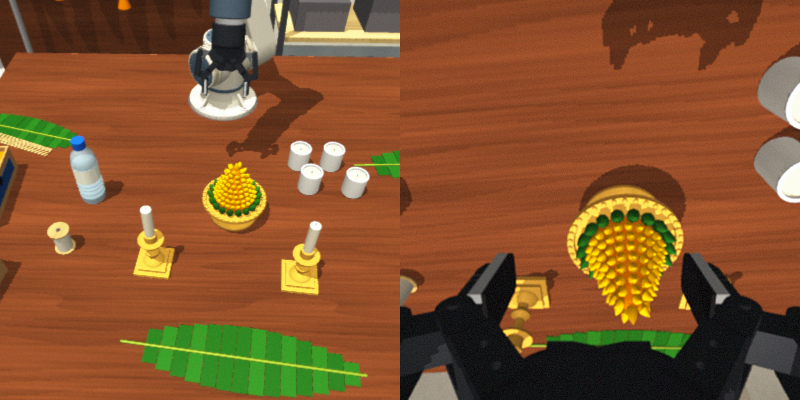

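The wrist view shows both open fingers straddling the tray's near side. Their tips end at about tool y = -0.002, since the pads sit back when open. Next I go down behind the tray.

Run:
```python
from h import *
plan(np.array([.383,.039,.0445]),rot(-6.6,20),step=.05)
```

```text
t 1.45 pos [3.349e-01 3.000e-04 2.371e-01] left [-0.0176  0.1969  0.043 ] rot left 2.69 open 0.0858 F [ 0.5 -0.3  1. ]
  -0.004 0.039 0.009 -0.1 0.4 -0.4
  -0.004 0.039 0.009 -0.1 0.4 -0.4
  -0.004 0.039 0.009 -0.1 0.4 -0.4
  -0.004 0.039 0.009 -0.1 0.4 -0.4
  -0.005 0.039 0.009 -0.1 0.4 -0.4
```

>>> send_rows:
  moves: "-0.004 0.02 0.02 -0.1 0.6 -0.5 1; -0.004 0.04 0.015 -0.1 0.6 -0.5 1; -0.004 0.04 0.008 -0.1 0.4 -0.5 1; -0.004 0.04 0 -0.1 0.4 -0.5 1; -0.004 0.03 0 0 0.3 -0.4 1"

```text
t: 2.08
ee_pos: [0.3774, 0.0444, 0.068]
ee_rot: [[0.928, 0.355, 0.112], [-0.109, -0.029, 0.994], [0.356, -0.934, 0.012]]
force: [1.2, -0.9, 0.6]
opening: 0.0854
```

Run:
```python
from h import *
plan(np.array([.383,.039,.0445]),rot(-6.6,20),step=.05)
```

```text
t 2.08 pos [0.3774 0.0444 0.068 ] left [-0.0026  0.0242 -0.005 ] rot left 1.09 open 0.0854 F [ 1.2 -0.9  0.6]
  -0.003 0.024 -0.005 -0.7 -0.1 0.9
```

>>> send_rows:
  moves: "-0.002 0.022 -0.004 -0.7 -0.1 0.9 1; 0 0.003 -0.001 0 0 0 1; 0 0 0 0 0 0 1"

```text
t: 2.45
ee_pos: [0.3877, 0.0375, 0.0484]
ee_rot: [[0.937, 0.329, 0.118], [-0.11, -0.041, 0.993], [0.331, -0.943, -0.002]]
force: [0.9, 0.2, 0.2]
opening: 0.0855
```

Run:
```python
from h import *
plan(np.array([.393,.0375,.0445]),rot(-6.6,20),step=.05)
```

```text
t 2.45 pos [0.3877 0.0375 0.0484] left [0.0036 0.0054 0.0007] rot left 0.68 open 0.0855 F [0.9 0.2 0.2]
  0.004 0.005 0.001 0.2 -0.1 -0.6
```

>>> send_rows:
  moves: "0.004 0.0055 0.001 0.1 0 -0.5 1; 0.008 0.003 0 0 0 0 1; 0.008 0.003 0 0 0 0 1; 0.006 0.002 0 0 0 0 1; 0 0 0 0 0 0 1"

```text
t: 3.08
ee_pos: [0.4209, 0.0358, 0.0487]
ee_rot: [[0.934, 0.338, 0.116], [-0.11, -0.038, 0.993], [0.34, -0.94, 0.002]]
force: [0.7, -0.2, 0.1]
opening: 0.0851
```

```bash
cat > tray.py <<'E'
from h import *
SL=np.array([.686,.1695]);SR=np.array([.655,-.159]);mid=(SL+SR)/2;n=np.array([.9955,-.0945])
def tray(P,col,x0,y0,lo=.049,hi=.064):
    # rim: outline by circle fit (fixed radius) to the top view points between lo and hi
    X,Y,Z=P[...,0],P[...,1],P[...,2];hsv=cv2.cvtColor(col,cv2.COLOR_RGB2HSV)
    m=(Z>lo)&(Z<hi)&(hsv[...,0]>12)&(hsv[...,0]<38)&(hsv[...,1]>90)
    r=np.hypot(X-x0,Y-y0);m&=(r>.055)&(r<.1)
    return np.c_[X[m],Y[m],Z[m]]
from scipy.optimize import least_squares
def fit(q,x0,y0):
    return least_squares(lambda p:np.hypot(q[:,0]-p[0],q[:,1]-p[1])-p[2],[x0,y0,.075],loss='soft_l1',f_scale=.002).x
def look(x0,y0):
    for nme in('top','scene'):
        c=grab(nme);q=tray(cloud(c),c['color'],x0,y0);f=fit(q,x0,y0);e=f[:2]-mid
        print(nme,len(q),f.round(4),'off n,row:',np.round([e@n,e@[.0945,.9955]],4))
E
python3 - <<'E'
from tray import *
look(.4975,.0255)
plan(np.array([.423,.034,.0445]),rot(-6.6,20))
E
```

```text
top 648 [0.4983 0.0269 0.0708] off n,row: [-0.1735  0.0053]
scene 773 [0.4962 0.0235 0.0725] off n,row: [-0.1753  0.0017]
t 3.17 pos [0.4203 0.0357 0.0486] left [ 0.0013  0.0048 -0.0014] rot left 0.17 open 0.0853 F [0.1 0.  0.3]
  0.001 0.005 -0.001 -0.1 -0.1 -0.1
```

>>> send_rows:
  moves: "-0.002 0.006 -0.001 0 0 0 1; 0.003 0.002 0 0 0 0 1; 0.006 0.0025 0 0 0 0 1; 0.007 0.003 0 0 0 0 1; 0.007 0.003 0 0 0 0 1"

```text
t: 3.8
ee_pos: [0.4439, 0.0302, 0.0392]
ee_rot: [[0.935, 0.335, 0.116], [-0.109, -0.04, 0.993], [0.338, -0.941, -0.001]]
force: [-4.8, 1.7, 1.8]
opening: 0.0858
```

Run:
```python
from tray import *
c=grab('scene');save(c,'s2')
look(.515,.023)
plan(np.array([.596,.014,.0445]),rot(-6.6,20))
cv2.imwrite('pics/s2.png',cv2.resize(c['color'][130:260,270:450,::-1],None,fx=4,fy=4))
```

```text
top 639 [0.5191 0.024  0.0707] off n,row: [-0.1524  0.0044]
scene 827 [0.5167 0.0207 0.0724] off n,row: [-0.1546  0.0009]
t 3.95 pos [0.4442 0.0305 0.0394] left [0.1454 0.0468 0.0012] rot left 0.25 open 0.0854 F [-0.2  0.  -0.5]
  0.048 0.016 0.0 0.0 -0.0 -0.1
  0.048 0.016 0.0 0.0 -0.0 -0.1
  0.048 0.016 0.0 0.0 -0.0 -0.1
```

View pics/s2.png

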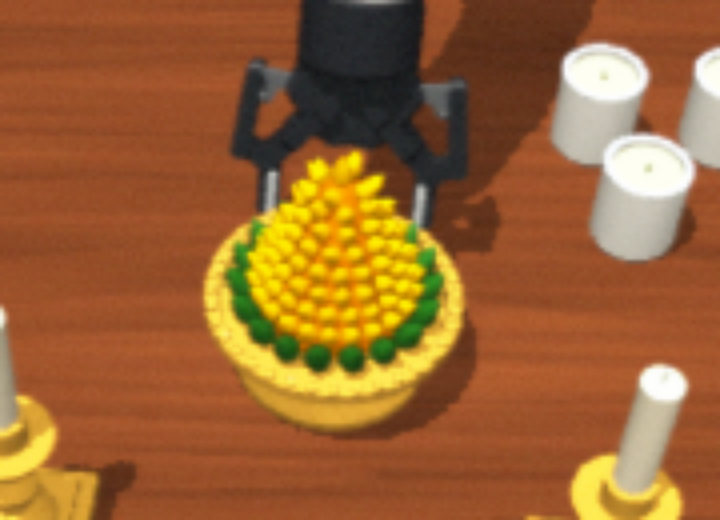

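The picture shows both fingers against the near rim, clear of the flowers, and the tray is sliding upright. I keep pushing.

>>> send_rows:
  moves: "0.007 0 0 0 0 0 1; 0.0095 0.0035 0 0 0 0 1; 0.0095 0.0035 0 0 0 0 1; 0.0095 0.0035 0 0 0 0 1; 0.0095 0.0035 0 0 0 0 1"

```text
t: 4.58
ee_pos: [0.4923, 0.0239, 0.0406]
ee_rot: [[0.936, 0.333, 0.116], [-0.109, -0.041, 0.993], [0.336, -0.942, -0.002]]
force: [-4.4, -0.3, 1.6]
opening: 0.0857
```

>>> send_rows:
  moves: "0.0095 0.0035 0 0 0 0 1; 0.0095 0.0035 0 0 0 0 1; 0.0095 0.0035 0 0 0 0 1; 0.0095 0.0035 0 0 0 0 1; 0 0 0 0 0 0 1"

```text
t: 5.2
ee_pos: [0.5372, 0.0187, 0.0408]
ee_rot: [[0.935, 0.335, 0.117], [-0.11, -0.041, 0.993], [0.337, -0.941, -0.002]]
force: [-1.2, -0.4, 0.6]
opening: 0.0853
```

Run:
```python
from tray import *
p=telemetry.get_obs()['ee_pos'][:2]+[.074,-.0085]
look(*p)
plan(np.array([.596,.014,.0445]),rot(-6.6,20))
```

```text
top 609 [0.6131 0.0122 0.0703] off n,row: [-0.0578  0.0015]
scene 978 [0.6099 0.0091 0.072 ] off n,row: [-0.0607 -0.0018]
t 5.3 pos [0.5367 0.0188 0.0409] left [0.0572 0.0166 0.0022] rot left 0.31 open 0.085 F [ 0.4 -0.2 -0.8]
  0.057 0.017 0.002 0.1 -0.1 -0.3
```

>>> send_rows:
  moves: "0.0095 0.0035 0 0 0 0 1; 0.0095 0.0035 0.0005 0 0 0 1; 0.0095 0.0035 0.0005 0 0 0 1; 0.0095 0.0035 0.0005 0 0 0 1; 0.006 0.002 0 0 0 0 1"

```text
t: 5.92
ee_pos: [0.582, 0.0134, 0.0401]
ee_rot: [[0.936, 0.331, 0.117], [-0.109, -0.043, 0.993], [0.334, -0.943, -0.004]]
force: [-5.0, 0.8, 3.0]
opening: 0.0856
```

>>> send_rows:
  moves: "0.003 0.001 0 0 0 0 1; 0 0 0 0 0 0 1"

```text
t: 6.18
ee_pos: [0.5853, 0.013, 0.0402]
ee_rot: [[0.936, 0.331, 0.118], [-0.11, -0.043, 0.993], [0.334, -0.943, -0.004]]
force: [-3.4, -0.3, 1.8]
opening: 0.0854
```

```bash
python3 - <<'E'
from tray import *
p=telemetry.get_obs()['ee_pos'][:2]+[.074,-.0085]
look(*p)
plan(np.array([.596,.014,.0445]),rot(-6.6,20))
E
sed 's/^for n in.*/for n in ("top","scene"):/' m.py > m2.py; python3 m2.py | grep -E "top |scene|dish|candle|rim 5|rim 6|rim 7"
```

```text
top 589 [0.6609 0.0066 0.0708] off n,row: [-0.0096  0.0004]
scene 1066 [0.6574 0.0035 0.0719] off n,row: [-0.0129 -0.003 ]
t 6.28 pos [0.5853 0.013  0.0403] left [ 0.0113 -0.0005  0.0022] rot left 0.56 open 0.0856 F [-3.5 -0.6  1.7]
  0.011 -0.0 0.002 0.3 -0.1 -0.5
top table z -0.00013415703884123165
  rim 74 px 306.0 138.0 xyz [0.725 0.031 0.057] mid [0.723 0.03  0.028 0.065]
  rim 69 px 239.0 237.0 xyz [0.418 0.239 0.058] mid [0.415 0.233 0.036 0.038]
  cuptop 123 px 296.0 154.0 xyz [0.679 0.065 0.061] mid [0.665 0.048 0.142 0.071]
  cuptop 26 px 322.0 136.0 xyz [ 0.728 -0.018  0.061] mid [ 0.727 -0.017  0.016  0.034]
  cuptop 24 px 336.0 150.0 xyz [ 0.684 -0.061  0.06 ] mid [ 0.683 -0.061  0.035  0.018]
  cuptop 24 px 337.0 165.0 xyz [ 0.634 -0.064  0.061] mid [ 0.637 -0.062  0.032  0.016]
  cuptop 163 px 438.0 172.0 xyz [ 0.613 -0.375  0.065] mid [ 0.613 -0.376  0.044  0.047]
  cuptop 16 px 332.0 174.0 xyz [ 0.609 -0.047  0.06 ] mid [ 0.607 -0.048  0.016  0.018]
  cuptop 198 px 204.0 237.0 xyz [0.418 0.343 0.062] mid [0.418 0.344 0.055 0.056]
  cuptop 94 px 239.0 237.0 xyz [0.421
[... 3341 characters left out ...]
0.031 0.038]
  dish 287 px 270.0 241.0 xyz [ 0.663 -0.156  0.095] mid [ 0.653 -0.161  0.055  0.056]
  dish 327 px 346.0 253.0 xyz [ 0.688 -0.     0.091] mid [0.674 0.004 0.065 0.094]
  dish 308 px 425.0 257.0 xyz [0.694 0.162 0.095] mid [0.685 0.168 0.055 0.055]
  dish 63 px 107.0 255.0 xyz [ 0.697 -0.497  0.09 ] mid [ 0.701 -0.496  0.045  0.007]
  candletop 104 px 197.0 140.0 xyz [ 0.449 -0.342  0.193] mid [ 0.449 -0.343  0.03   0.031]
  candletop 367 px 354.0 175.0 xyz [0.562 0.015 0.2  ] mid [0.55  0.018 0.051 0.071]
  candletop 76 px 265.0 210.0 xyz [ 0.655 -0.16   0.193] mid [ 0.654 -0.16   0.02   0.02 ]
  candletop 84 px 435.0 226.0 xyz [0.687 0.167 0.193] mid [0.686 0.167 0.022 0.02 ]
```

>>> send_rows:
  moves: "0.005 0.0015 0 0 0 0 1; 0.004 0.001 0 0 0 0 1; 0.0015 0.0005 0 0 0 0 1; 0 0 0 0 0 0 1"

```text
t: 6.78
ee_pos: [0.5949, 0.0113, 0.0402]
ee_rot: [[0.937, 0.329, 0.118], [-0.11, -0.043, 0.993], [0.332, -0.943, -0.005]]
force: [-4.4, 1.4, 2.4]
opening: 0.0854
```

Run:
```python
from tray import *
p=telemetry.get_obs()['ee_pos'][:2]+[.074,-.0085];print(p)
look(*p)
plan(np.array([.596,.014,.0445]),rot(-6.6,20))
```

```text
[0.66890103 0.00282432]
top 552 [0.6705 0.0051 0.0705] off n,row: [ 0.     -0.0001]
scene 1106 [0.6669 0.002  0.0719] off n,row: [-0.0033 -0.0036]
t 6.88 pos [0.5949 0.0113 0.0402] left [ 0.0022 -0.0038  0.0028] rot left 0.69 open 0.0855 F [-3.1  1.1  2.3]
  0.002 -0.004 0.003 0.3 -0.1 -0.6
```

The tray is centred to about 1–2 mm in both views. I back off, rise, and go over to the cup at (0.418, 0.343). It is the farthest from the base at 0.54 m; the others are at 0.47, 0.44 and 0.38 m.

>>> send_rows:
  moves: "-0.01 -0.0035 0 0 0 0 1; -0.04 -0.014 0 0 0 0 1; -0.04 -0.02 0 0 0 0 1; -0.01 -0.05 0 0 0 0 1; 0 -0.06 0 0 0 0 1"

```text
t: 7.5
ee_pos: [0.4464, 0.0277, 0.1438]
ee_rot: [[0.939, 0.325, 0.116], [-0.107, -0.045, 0.993], [0.328, -0.945, -0.008]]
force: [2.4, 1.6, 1.1]
opening: 0.0857
```

Run:
```python
from tray import *
look(.669,.004)
plan(np.array([.418,.3425,.2]),rot(15,0))
```

```text
top 625 [0.6698 0.0054 0.0711] off n,row: [-0.0007  0.    ]
scene 1112 [0.6668 0.002  0.0719] off n,row: [-0.0034 -0.0036]
t 7.6 pos [0.4501 0.03   0.1501] left [-0.0469 -0.0699  0.3068] rot left 29.25 open 0.085 F [2.3 1.1 1.4]
  -0.008 -0.012 0.051 0.6 -3.6 3.3
  -0.005 -0.011 0.052 0.6 -3.6 3.3
  -0.003 -0.01 0.052 0.6 -3.6 3.3
  0.0 -0.009 0.052 0.6 -3.6 3.3
  0.003 -0.009 0.052 0.6 -3.6 3.3
  0.006 -0.008 0.052 0.6 -3.6 3.3
```

>>> send_rows:
  moves: "-0.008 -0.02 0.05 0.6 -3.6 3.3 1; -0.005 -0.015 0.052 0.6 -3.6 3.3 1; -0.003 -0.01 0.052 0.6 -3.6 3.3 1; 0 -0.009 0.052 0.6 -3.6 3.3 1; 0.003 -0.009 0.052 0.6 -3.6 3.3 1"

```text
t: 8.22
ee_pos: [0.4159, 0.2941, 0.2073]
ee_rot: [[0.977, 0.055, -0.206], [0.206, 0.005, 0.979], [0.055, -0.998, -0.006]]
force: [1.6, 0.2, 0.3]
opening: 0.0853
```

>>> send_rows:
  moves: "0.006 -0.004 0.052 0.6 -3.6 3.3 1; 0 0 0 0 0 0 1"

```text
t: 8.48
ee_pos: [0.4114, 0.3511, 0.2109]
ee_rot: [[0.963, -0.003, -0.271], [0.271, 0.002, 0.963], [-0.002, -1.0, 0.003]]
force: [0.1, -0.4, -0.8]
opening: 0.0854
```

Run:
```python
from tray import *
plan(np.array([.418,.3425,.13]),rot(15,0))
```

```text
t 8.47 pos [0.4114 0.3511 0.2109] left [ 0.0042  0.0808 -0.0103] rot left 0.74 open 0.0854 F [ 0.1 -0.4 -0.8]
  0.002 0.04 -0.005 -0.1 0.4 -0.1
  0.002 0.04 -0.005 -0.1 0.4 -0.1
```

>>> send_rows:
  moves: "0.002 0.04 -0.005 -0.1 0.4 -0.1 1; 0.002 0.04 -0.005 -0.1 0.4 -0.1 1; 0 0 0 0 0 0 1"

```text
t: 8.85
ee_pos: [0.4189, 0.342, 0.1294]
ee_rot: [[0.967, 0.006, -0.255], [0.255, 0.001, 0.967], [0.006, -1.0, -0.001]]
force: [-0.2, 0.1, 0.4]
opening: 0.0854
```

Run:
```python
from tray import *
plan(np.array([.418,.3425,.03]),rot(15,0),step=.035)
w=grab('wrist');save(w,'w2')
```

```text
t 8.85 pos [0.4189 0.342  0.1294] left [-0.0013  0.0994  0.0008] rot left 0.42 open 0.0854 F [-0.2  0.1  0.4]
  -0.0 0.033 0.0 0.0 -0.1 0.1
  -0.0 0.033 0.0 0.0 -0.1 0.1
  -0.0 0.033 0.0 0.0 -0.1 0.1
```

View pics/w2.png

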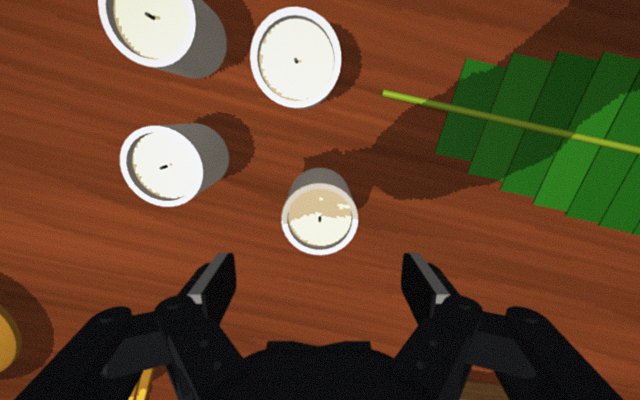

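The target cup is at (319,218), midway between the fingers at (225,270) and (412,270). I go down and grasp it.

>>> send_rows:
  moves: "-0.001 0.035 0.001 0 0 0 1; 0 0.035 0 0 0 0 1; 0 0.022 0 0 0 0 1; 0 0.006 0 0 0 0 1; 0 0 0 0 0 0 1"

```text
t: 9.52
ee_pos: [0.4261, 0.3501, 0.0436]
ee_rot: [[0.966, 0.026, -0.258], [0.257, 0.019, 0.966], [0.03, -0.999, 0.011]]
force: [-0.5, -0.1, 0.2]
opening: 0.0856
```

Run:
```python
from tray import *
plan(np.array([.418,.3425,.03]),rot(15,0),step=.035)
```

```text
t 9.53 pos [0.4261 0.3501 0.0436] left [-0.0102  0.0133 -0.0054] rot left 1.83 open 0.0856 F [-0.5 -0.1  0.2]
  -0.01 0.013 -0.005 -0.6 -0.1 1.7
```

>>> send_rows:
  moves: "-0.01 0.003 -0.005 -0.6 -0.1 1.7 1; 0 0.009 0 0 0 0 1; 0 0 0 0 0 0 1"

```text
t: 9.9
ee_pos: [0.4184, 0.3437, 0.0335]
ee_rot: [[0.966, 0.001, -0.259], [0.259, 0.004, 0.966], [0.002, -1.0, 0.003]]
force: [0.4, -0.1, -0.2]
opening: 0.085
```

Run:
```python
from tray import *
plan(np.array([.418,.3425,.03]),rot(15,0),step=.035)
```

```text
t 9.9 pos [0.4184 0.3437 0.0335] left [-0.0007  0.0035 -0.0011] rot left 0.23 open 0.085 F [ 0.4 -0.1 -0.2]
  -0.001 0.003 -0.001 -0.2 0.0 0.1
```

>>> send_rows:
  moves: "0 0.002 -0.001 0 0 0 0.7; 0 0 0 0 0 0 0.5; 0 0 0 0 0 0 0.4; 0 0 0 0 0 0 0.3; 0 0 0 0 0 0 0.3"
  squeeze: 30

```text
t: 10.52
ee_pos: [0.4189, 0.3429, 0.0315]
ee_rot: [[0.966, 0.002, -0.26], [0.26, 0.004, 0.966], [0.003, -1.0, 0.003]]
force: [-0.4, 0.4, -1.0]
opening: 0.0552
```

>>> send_rows:
  moves: "0 0 0 0 0 0 0.3; 0 0 0 0 0 0 0.3; 0 -0.01 0 0 0 0 0.3; 0 -0.02 0 0 0 0 0.3; 0 0 0 0 0 0 0.3"

```text
t: 11.15
ee_pos: [0.4183, 0.3422, 0.0624]
ee_rot: [[0.966, 0.001, -0.259], [0.259, 0.003, 0.966], [0.001, -1.0, 0.002]]
force: [-0.2, 0.6, -3.0]
opening: 0.0554
```

Run:
```python
from tray import *
plan(np.array([.418,.3425,.13]),rot(15,0),step=.035)
w=grab('wrist');save(w,'w3')
```

```text
t 11.15 pos [0.4183 0.3422 0.0624] left [-0.0001 -0.0676  0.0005] rot left 0.15 open 0.0554 F [-0.2  0.6 -3. ]
  -0.0 -0.034 0.0 -0.1 0.0 0.0
  -0.0 -0.034 0.0 -0.1 0.0 0.0
```

View pics/w3.png

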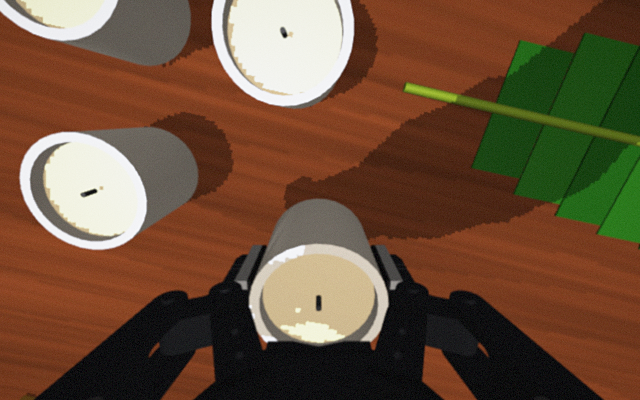

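The cup is held centred at (318,300), with the opening at 55 mm. I carry it over.

>>> send_rows:
  moves: "0 -0.035 0 0 0 0 0.3; 0 -0.035 0 0 0 0 0.3; 0 0 0 0 0 0 0.3"

```text
t: 11.58
ee_pos: [0.4161, 0.3401, 0.1298]
ee_rot: [[0.966, -0.006, -0.258], [0.258, -0.003, 0.966], [-0.007, -1.0, -0.002]]
force: [-0.3, 0.1, -2.3]
opening: 0.0554
```

Run:
```python
from tray import *
plan(np.array([.505,.0207,.13]),rot(15,0),step=.04)
```

```text
t 11.57 pos [0.4161 0.3401 0.1298] left [ 3.400e-03  2.000e-04 -3.315e-01] rot left 0.39 open 0.0554 F [-0.3  0.1 -2.3]
  0.0 0.0 -0.037 0.0 -0.0 -0.0
  0.0 0.0 -0.037 0.0 -0.0 -0.0
  0.0 0.0 -0.037 0.0 -0.0 -0.0
  0.0 0.0 -0.037 0.0 -0.0 -0.0
  0.0 0.0 -0.037 0.0 -0.0 -0.0
  0.0 -0.0 -0.037 0.0 -0.0 -0.0
  0.0 -0.0 -0.037 0.0 -0.0 -0.0
  0.0 -0.0 -0.037 0.0 -0.0 -0.0
  0.0 -0.0 -0.037 0.0 -0.0 -0.0
```

>>> send_rows:
  moves: "0 0 -0.02 0 0 0 0.3; 0.001 0 -0.037 0 0 0 0.3; 0.001 0 -0.037 0 0 0 0.3; 0 0 -0.037 0 0 0 0.3; 0 0 -0.037 0 0 0 0.3"

```text
t: 12.2
ee_pos: [0.4581, 0.1693, 0.122]
ee_rot: [[0.965, -0.018, -0.26], [0.26, -0.012, 0.966], [-0.02, -1.0, -0.007]]
force: [0.7, -0.2, -2.8]
opening: 0.0556
```

>>> send_rows:
  moves: "0 0 -0.037 0 0 0 0.3; 0 0 -0.037 0 0 0 0.3; 0 0 -0.037 0 0 0 0.3; 0 0 -0.025 0 0 0 0.3; 0 0 0 0 0 0 0.3"

```text
t: 12.82
ee_pos: [0.4877, 0.0255, 0.115]
ee_rot: [[0.967, -0.033, -0.254], [0.253, -0.017, 0.967], [-0.036, -0.999, -0.008]]
force: [0.1, 0.0, -3.5]
opening: 0.0553
```

Run:
```python
from tray import *
plan(np.array([.505,.0207,.06]),rot(15,0),step=.04)
```

```text
t 12.82 pos [0.4877 0.0255 0.115 ] left [ 0.0174  0.0544 -0.0086] rot left 2.12 open 0.0553 F [ 0.1  0.  -3.5]
  0.009 0.027 -0.004 0.2 -0.2 -1.0
  0.008 0.027 -0.004 0.2 -0.2 -1.0
```

>>> send_rows:
  moves: "0.009 0.02 -0.004 0.2 -0.2 -1 0.3; 0.008 0.02 -0.004 0.2 -0.2 -1 0.3; 0 0.012 0 0 0 0 0.3; 0 0 0 0 0 0 0.3"

```text
t: 13.32
ee_pos: [0.5018, 0.0204, 0.0578]
ee_rot: [[0.966, -0.007, -0.259], [0.259, -0.002, 0.966], [-0.007, -1.0, 0.0]]
force: [-0.9, -0.4, -2.2]
opening: 0.0553
```

Run:
```python
from tray import *
plan(np.array([.505,.0207,.032]),rot(15,0),step=.01)
```

```text
t 13.32 pos [0.5018 0.0204 0.0578] left [ 0.0033  0.0258 -0.0005] rot left 0.39 open 0.0553 F [-0.9 -0.4 -2.2]
  0.001 0.009 -0.0 -0.0 0.0 -0.1
  0.001 0.009 -0.0 -0.0 0.0 -0.1
  0.001 0.009 -0.0 -0.0 0.0 -0.1
```

>>> send_rows:
  moves: "0.001 0.01 0 0 0 -0.3 0.3; 0.001 0.008 0 0 0 0 0.3; 0.001 0.005 0 0 0 0 0.3; 0 0 0 0 0 0 0.3"

```text
t: 13.82
ee_pos: [0.5053, 0.0219, 0.0344]
ee_rot: [[0.966, 0.0, -0.26], [0.26, 0.0, 0.966], [0.0, -1.0, -0.0]]
force: [-0.2, 0.5, -2.5]
opening: 0.0553
```

Run:
```python
from tray import *
plan(np.array([.505,.0207,.0315]),rot(15,0),step=.01)
```

```text
t 13.82 pos [0.5053 0.0219 0.0344] left [-0.0006  0.0029 -0.0011] rot left 0.09 open 0.0553 F [-0.2  0.5 -2.5]
  -0.001 0.003 -0.001 0.0 0.1 0.0
```

Lower the last 3 mm in small rows and watch the force.

>>> send_rows:
  moves: "0 0.0015 -0.001 0 0 0 0.3; 0 0.001 0 0 0 0 0.3; 0 0 0 0 0 0 0.3"

```text
t: 14.2
ee_pos: [0.5061, 0.021, 0.0323]
ee_rot: [[0.966, 0.002, -0.26], [0.26, 0.0, 0.966], [0.002, -1.0, -0.0]]
force: [0.8, 0.3, -1.8]
opening: 0.0556
```

>>> send_rows:
  moves: "0 0.001 0 0 0 0 0.3; 0 0 0 0 0 0 0.3"

```text
t: 14.45
ee_pos: [0.5063, 0.021, 0.0315]
ee_rot: [[0.966, 0.002, -0.26], [0.26, 0.0, 0.966], [0.002, -1.0, -0.0]]
force: [-0.6, 0.0, -3.4]
opening: 0.0554
```

>>> send_rows:
  moves: "0 0.001 0 0 0 0 0.3; 0 0 0 0 0 0 0.3"

```text
t: 14.7
ee_pos: [0.5065, 0.0211, 0.0316]
ee_rot: [[0.965, 0.003, -0.261], [0.261, 0.001, 0.965], [0.003, -1.0, -0.0]]
force: [0.9, -0.4, -2.4]
opening: 0.0556
```

>>> send_rows:
  moves: "0 0.001 0 0 0 0 0.3; 0 0 0 0 0 0 0.3"

```text
t: 14.95
ee_pos: [0.5067, 0.0211, 0.0316]
ee_rot: [[0.965, 0.004, -0.261], [0.261, 0.0, 0.965], [0.004, -1.0, -0.001]]
force: [-0.2, 0.6, -1.7]
opening: 0.0553
```

>>> send_rows:
  moves: "0 0.0025 0 0 0 0 0.3; 0 0 0 0 0 0 0.3"

```text
t: 15.2
ee_pos: [0.5072, 0.0212, 0.0318]
ee_rot: [[0.965, 0.006, -0.262], [0.262, 0.0, 0.965], [0.005, -1.0, -0.001]]
force: [0.3, -0.4, -2.8]
opening: 0.0553
```

```bash
cat > cup.py <<'E'
from tray import *
for n_ in('top','scene'):
    c=grab(n_);P=cloud(c);m=(abs(P[...,0]-.506)<.04)&(abs(P[...,1]-.021)<.04)&(P[...,2]>.045)&(P[...,2]<.085)&(c['color'].min(2)>120)
    if m.sum()<20: print(n_,m.sum());continue
    q=P[m];k=q[:,2]>np.percentile(q[:,2],40);x=(q.min(0)+q.max(0))/2;e=x[:2]-mid
    print(n_,m.sum(),'z pct',np.percentile(q[:,2],[50,90,98]).round(4),'mid',x.round(4),np.ptp(q,axis=0).round(3),'n,row',np.round([e@n,e@[.0945,.9955]],4))
E
python3 cup.py
```

```text
top 0
scene 322 z pct [0.0608 0.0666 0.0684] mid [0.511  0.0228 0.0576] [0.05  0.052 0.024] n,row [-0.1605  0.0024]
```

The rim top reads about 0.066 m, so the cup is on the table. I release and go straight up.

>>> send_rows:
  moves: "0 0 0 0 0 0 0.7; 0 0 0 0 0 0 0.8; 0 0 0 0 0 0 1; 0 0 0 0 0 0 1; 0 0 0 0 0 0 1"

```text
t: 15.92
ee_pos: [0.5078, 0.0211, 0.0309]
ee_rot: [[0.965, 0.006, -0.262], [0.262, -0.0, 0.965], [0.005, -1.0, -0.002]]
force: [-0.2, 0.8, 0.4]
opening: 0.0855
```

>>> send_rows:
  moves: "0 -0.01 0 0 0 0 1; 0 -0.03 0 0 0 0 1; 0 -0.05 0 0 0 0 1; 0 -0.05 0 0 0 0 1; -0.04 -0.02 0 0 0 0 1"

```text
t: 16.55
ee_pos: [0.4682, 0.0103, 0.1966]
ee_rot: [[0.965, 0.003, -0.262], [0.262, -0.002, 0.965], [0.003, -1.0, -0.003]]
force: [-1.1, -0.4, 0.2]
opening: 0.0852
```

>>> send_rows:
  moves: "-0.05 -0.01 0 0 0 0 1; -0.05 0 0 0 0 0 1; -0.03 0 -0.05 0 0 0 1; 0 0 -0.06 0 0 0 1; 0 0 -0.06 0 0 0 1"

```text
t: 17.18
ee_pos: [0.3851, -0.1891, 0.2149]
ee_rot: [[0.961, 0.02, -0.274], [0.274, 0.0, 0.962], [0.02, -1.0, -0.005]]
force: [2.0, 1.7, 1.4]
opening: 0.0853
```

```bash
python3 - <<'E'
from h import *
a=dict(np.load('scene.npz')) ;c=grab('scene');save(c,'s9');t=grab('top');save(t,'t9')
E
python3 cup.py; python3 -c "
from tray import *
look(.669,.004)"; python3 m.py | grep -E "^top|^scene|candletop|cuptop [23]|cuptop 1[0-9][0-9]"
```

```text
top 231 z pct [0.0604 0.0668 0.0709] mid [0.514  0.0225 0.0595] [0.044 0.055 0.029] n,row [-0.1574  0.0024]
scene 449 z pct [0.061  0.067  0.0683] mid [0.5074 0.0191 0.0579] [0.059 0.054 0.025] n,row [-0.1637 -0.0016]
top 649 [0.67   0.0054 0.0708] off n,row: [-0.0005  0.0001]
scene 1109 [0.6669 0.002  0.0719] off n,row: [-0.0032 -0.0036]
top table z -0.00011413632160217624
  cuptop 25 px 325.0 134.0 xyz [ 0.735 -0.025  0.061] mid [ 0.733 -0.026  0.022  0.04 ]
  cuptop 22 px 475.0 145.0 xyz [ 0.7   -0.496  0.065] mid [ 0.698 -0.496  0.041  0.007]
  cuptop 31 px 295.0 147.0 xyz [0.693 0.065 0.064] mid [0.691 0.063 0.034 0.028]
  cuptop 37 px 337.0 154.0 xyz [ 0.668 -0.067  0.06 ] mid [ 0.674 -0.061  0.046  0.019]
  cuptop 37 px 299.0 172.0 xyz [0.612 0.053 0.061] mid [0.618 0.05  0.041 0.049]
  cuptop 155 px 438.0 172.0 xyz [ 0.613 -0.374  0.066] mid [ 0.612 -0.376  0.044  0.048]
  cuptop 20 px 329.0 173.0 xyz [ 0.609 -0.04   0.062] mid [ 0.611 -0.041  0.022  0.028]
  cuptop 181 px 309.0 206.0 xyz [0.511 0.023 0.062] mid [0.512 0.022 0.047 0.055]
  cuptop 187 px 241.0 240.0 xyz [0.409
[... 926 characters left out ...]

  cuptop 23 px 322.0 262.0 xyz [ 0.691 -0.048  0.067] mid [ 0.688 -0.05   0.012  0.017]
  cuptop 26 px 327.0 268.0 xyz [ 0.708 -0.036  0.066] mid [ 0.703 -0.039  0.018  0.017]
  cuptop 23 px 422.0 266.0 xyz [0.693 0.165 0.059] mid [0.692 0.164 0.013 0.017]
  cuptop 20 px 332.0 273.0 xyz [ 0.719 -0.026  0.065] mid [ 0.713 -0.028  0.022  0.015]
  cuptop 29 px 343.0 275.0 xyz [ 0.725 -0.002  0.067] mid [ 0.721 -0.004  0.021  0.025]
  candletop 107 px 197.0 140.0 xyz [ 0.449 -0.342  0.193] mid [ 0.448 -0.343  0.033  0.031]
  candletop 77 px 265.0 210.0 xyz [ 0.655 -0.16   0.193] mid [ 0.654 -0.16   0.019  0.02 ]
  candletop 86 px 435.0 226.0 xyz [0.687 0.167 0.193] mid [0.685 0.167 0.023 0.019]
```

View pics/s9.png

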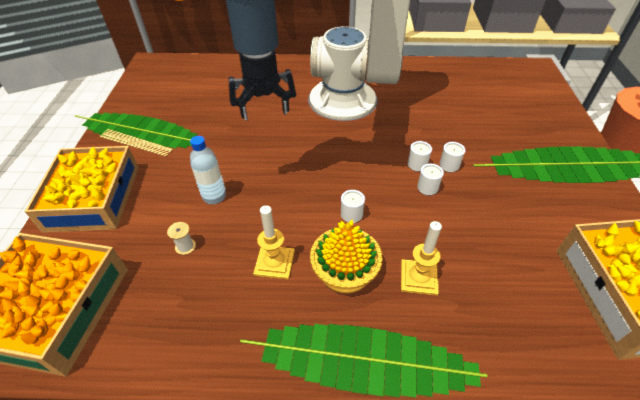

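The tray is at (346,258) between the sticks and the cup at (352,206) upright in front of it, with the arm clear. I let it settle, then hand in.

>>> send_rows:
  moves: "0 0 0 0 0 0 1; 0 0 0 0 0 0 1; 0 0 0 0 0 0 1"

```text
t: 17.85
ee_pos: [0.3851, -0.1842, 0.2145]
ee_rot: [[0.96, 0.019, -0.279], [0.279, 0.001, 0.96], [0.019, -1.0, -0.004]]
force: [0.0, -0.2, -0.3]
opening: 0.0854
```

```bash
python3 -c "
from station import ctrl
print(ctrl.job_done())"
```

```text
the job is handed in; nothing more can be done
None
```

The altar set is laid out and the job is handed in at about 18 s; no verdict is reported. I slid the tray about 17 cm by its rim with both open fingers. Then I set the farthest cup upright on the centre line in front of it, released it and moved the arm clear.

Last checks, all within the limits:

| Item | Measured | Limit |
|---|---|---|
| Tray off the row's mid-point, square to the row | 0.5 mm (top view), 3 mm (scene view) | 12 mm |
| Tray off the row's mid-point, along the row | 0 mm (top view), 3.6 mm (scene view) | 12 mm |
| Cup centre to tray centre | about 161 mm, so about 55 mm clear of the rim | 146–186 mm |
| Cup off the centre line | within about 2.5 mm | 18 mm |

- **Bystanders:** the candlesticks, bottle and spool read where they started, to about 1 mm.
- **Disagreements:** the two cameras differ by about 3 mm on the tray and up to 7 mm on the cup. The wrist force did not clearly show the cup touching down, so I judged that from the tool height and the cup's rim at about 66 mm.

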